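Walk the sandwich toaster back into its parking stop

ROBOT

A 6-joint arm with a two-finger parallel gripper is mounted at the origin on a cart in front of the work surface, level with it; the furniture and walls round the work are solid. World frame = base frame: x ahead of the robot, y to its left, z up, the work surface at z = 0. Lengths are in m, angles in rad, forces in N, time in s.
With the tool pointing down it reaches from about 0.35 to 0.775 m from the base axis. Payload 7.3 kg.
Tool frame: the origin (TCP) lies at the very end of the fingers, on their centre line; the grasp point (between the pads) lies 19 mm behind it; z points along the fingers, y is the line along which they close (so a half turn about z gives the same grasp; the last joint's range is limited). The gripper opens to 92 mm and grips with 3 to 60 N. Pads are 19 mm wide; open, the fingers measure 130 mm over their backs; the gripper's body (75 mm by 190 mm) begins 47 mm behind the grasp point.
Start: joints at [1.081, 0.342, 1.524, -0, 1.275, -0.146], TCP at [0.177, 0.494, 0.227] pointing down, gripper open.
Joint ranges: [-2.53, 2.53], [-0.77, 2.02], [0.04, 2.7], [-1, 4.14], [0.28, 2.66], [-3.11, 3.11]. Speed limits (rad/s): [2.57, 2.57, 3.14, 3.14, 3.14, 3.14].

INTERFACE

Orientations are given as [roll, pitch, yaw] about the fixed x, y, z axes, in that order (R = Rz(yaw) Ry(pitch) Rx(roll)).
In Python, from cell import robot, read_camera, get_calibration gives the robot as it stands. The module is installed in compiled form; this text tells all that it offers.
- The arm moves only by the tool send_rows, never from a script. Its argument "plan" is a list of rows, each a list of 2 entries, a list of its own where there are three numbers: the shift along the tool's x, y, z as a fraction of full scale, then the turn, a rotation vector about the tool's x, y, z as a fraction of full scale. A call has exactly 10 rows; each row shifts and turns the commanded pose from where the row before left it, along the tool's axes as they then stand; what a row does not reach is not made up. Full scale, the value 1, is 0.025 m for a shift and 90 degrees for a turn. A row lasts 1/8 s, in which the tool goes at most 62.5 mm and 10.7 degrees, less where a joint would pass 70% of its speed; a pose out of reach is approached as far as the arm can. A call with a number of a shift or a turn outside -1 to 1 is refused whole. A call with a gripper value outside its range is refused whole. "gripper" is the opening, from -1 (shut) to 1 (fully open), so that 0 is half open, set as the call begins (left out, the last holds). The fingers move at their own pace and stop on an object; "force" is the grip in N (left out, the last holds). Time passes only in rows, so rows that do not move let the fingers close, or fill a call up. It gives the time, the measured TCP pose, the force, the opening and the grip force at its end, in the units of the state.
- robot.observe(): the state, without advancing time (a new reading comes with each control period).
- read_camera(name): name is "side" or "top"; returns (picture, depth): 420x560x3 uint8, blue, green, red; 420x560 float32, m along the optical axis (not along the pixel's ray), 0 where there is no reading.
- get_calibration(name): a dict with "intrinsics" (3x3 intrinsics, pixels), "dist_coeffs" ([k1, k2, p1, p2, k3] as OpenCV has them; the pictures are not rectified), "rvec" (rotation vector, rad) and "tvec" (3), from world to camera coordinates, as OpenCV has them. Camera axes: x right, y down, z forward; pixel columns grow to the right and rows downward; lengths in m; the calibration is good to about 2 mm. A picture is of the moment at which its call begins. get_calibration takes no time and is no camera call.
- robot.hand_in(): hands the job in; it is judged then, once.
The state is a dict: "time": time; "qpos": joint angles; "qvel": joint speeds; "joint_efforts": joint torques, N m; "tool_pos": TCP position; "tool_rot": TCP orientation; "contact_force": force on the tool from outside, world axes, zero at the start; "torque": the same for the moment, N m; "opening": finger opening in m; "grip_force": force on a finger pad.
Only numpy, scipy, OpenCV 4.12 (cv2) and the standard library are available. Lean on these libraries where they do the work, as an engineer would, in place of code of your own. Each camera call takes 0.05 s, during which the arm holds its last target. There are 200 camera calls.

TASK

Put the black sandwich toaster away: walk it back into the wooden parking stop by pushing its two near corners in turn, so that first one side and then the other swings ahead, until its back just rests against both rubber buffers of the stop. The buffers have been set by hand and must stay as they are set, so feel for them and stop: do not shove them in. Push gently all the way, never let the toaster swing more than about 20 degrees off the stop, keep off the handle lip and latch in the middle of its front, and leave the things standing round it where they are.

Things in the scene. Friction and masses are not known exactly. Their poses are not given: they have to be found in the camera images.
- maker: Black closed sandwich toaster, 228 x 215 x 78 mm, 0.7 to 1 kg, on four plastic feet at x = -52 and +58, y = +-70 mm. Origin: centre of its underside; x points from its front (robot side) to its back, y to its left, z up. A handle lip with latch sticks out of the front's middle (x = -114 to -90, y = +-59, 22 to 64 mm high): do not touch it.
- push_left (a point): Where to push its left near corner: point on the front of the shell left of the lip, at (-87, 75, 35) mm in the toaster's frame. The shell's front is at x = -90 at the lip's end (y = 59), -85 at y = 79, -75 at y = 93, and ends at y = 108. A slow push of 2 to 9 N along x swings the toaster about its other side (the most once that side rests on a buffer); pressing down as well makes it grip harder; over 25 N is too hard.
- push_right (a point): The same for its right near corner: at (-87, -75, 35) mm in the toaster's frame. Once one side rests on its buffer, the other near corner turns about that buffer and so moves outwards about as much as ahead: let the push yield sideways with it (by the side force felt), or friction at the fingers holds it back. With its side on the buffer the push force climbs steeply; stop at about 12 N.
- corner_left (a point): Point on the toaster's back face, left: at (95, 44, 23) mm in the toaster's frame; it meets the left buffer.
- corner_right (a point): Point on the toaster's back face, right: at (95, -44, 23) mm in the toaster's frame; it meets the right buffer.
- stop: Wooden parking stop fixed to the worktop: a rail with a black buffer at y = +44 and -44, 23 mm up. Each buffer is set differently and unmeasured, its nose between x = -14 and 0; it slides in if pressed with over about 18 N. Cheeks at the ends, 260 mm apart inside, 30 mm high, reach 77 mm towards the robot. Origin: on the worktop, mid-length, 24 mm before the rail; x into the rail, y left, z up.
- salt: Salt shaker, 44 mm in diameter, 90 mm high; a bystander. Origin: centre of its underside.
- spice: Spice jar with a dark cap, 41 mm in diameter, 105 mm high; a bystander. Origin: centre of its underside.
- mug: Green mug, 86 mm in diameter and 125 mm over the handle, 96 mm high; a bystander. Origin: centre of its underside.
- tin: Food tin, 75 mm in diameter, 110 mm high; a bystander. Origin: centre of its underside.

How it is judged:
By the outcome, as a careful person would: the job done as asked, in the order asked, and still so for the second after the job is handed in, with the robot touching nothing.
It also fails if it takes over 72 s, if anything falls off the work surface, if the arm or the gripper's body presses on something with over 40 N, if the wrist force passes 120 N, or if a joint passes its speed limit or range.

## Working session

There is one attempt and no reset: what is moved stays moved. The work goes in short steps, Python scripts to look and compute and a tool call to move; the robot and the scene stay as the last step left them, time stands still between calls to the robot, and variables do not carry over. Pictures are saved under pics/ and viewed, at most 10 in all, crops included, and the job is handed in when it is done.

Besides the shell and the picture viewer there is one more tool, called after "Call:" by a JSON object that holds its "name" and its "arguments", one argument or row to a line. send_rows: Moves the arm, as the interface text tells. Shift numbers are shares of 0.025 m and turn numbers shares of 90 degrees, none past 1 either way. Its arguments: {"type":"object","properties":{"plan":{"type":"array"},"gripper":{"type":"number"},"force":{"type":"number"}},"required":["plan"]}

```bash
mkdir -p pics
cat > h.py <<'E'
import numpy as np, cv2
from cell import robot, read_camera, get_calibration
def cam(n):
    c=get_calibration(n); K=np.array(c["intrinsics"],float); d=np.array(c["dist_coeffs"],float)
    R=cv2.Rodrigues(np.array(c["rvec"],float))[0]; t=np.array(c["tvec"],float).ravel()
    return K,d,R,t
def plane(n,px,z):
    K,d,R,t=cam(n); u=cv2.undistortPoints(np.array(px,float).reshape(-1,1,2),K,d).reshape(-1,2)
    D=np.c_[u,np.ones(len(u))]@R; C=-R.T@t
    return C+D*((z-C[2])/D[:,2])[:,None]
def cloud(n,dep):
    K,d,R,t=cam(n); h,w=dep.shape
    px=np.stack(np.meshgrid(np.arange(w),np.arange(h)),-1).reshape(-1,1,2).astype(float)
    u=cv2.undistortPoints(px,K,d).reshape(-1,2)
    P=(np.c_[u,np.ones(len(u))]*dep.reshape(-1,1)-t)@R
    return P.reshape(h,w,3)
E
python3 - <<'E'
from h import *
for n in("side","top"):
    p,d=read_camera(n); cv2.imwrite(f"pics/{n}0.png",p); np.savez(f"{n}0.npz",p=p,d=d)
    K,dd,R,t=cam(n); print(n,-R.T@t,R[2])
s=robot.observe(); print({k:np.round(v,3) for k,v in s.items()})
E
```

```text
side [0.69414759 0.70859791 0.74359879] [-0.02517994 -0.73825046 -0.67405655]
top [ 0.46076573 -0.09333713  1.37301335] [ 0.13763778  0.00146277 -0.99048155]
{'time': np.float64(0.1), 'qpos': array([ 1.081,  0.343,  1.525, -0.   ,  1.275, -0.146]), 'qvel': array([-0.001, -0.001, -0.003, -0.   ,  0.001, -0.   ]), 'joint_efforts': array([ 3.0000e-03, -4.3201e+01, -2.4469e+01,  7.2000e-02,  5.3000e-02,
       -0.0000e+00]), 'tool_pos': array([0.177, 0.494, 0.226]), 'tool_rot': array([-3.14 , -0.   ,  2.798]), 'contact_force': array([ 0.189, -0.102,  0.143]), 'torque': array([-0.026, -0.024, -0.018]), 'grip_force': np.float64(0.0), 'opening': np.float64(0.092)}
```

View pics/top0.png

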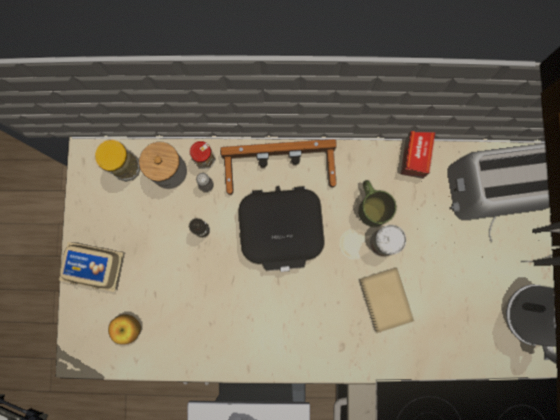

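View pics/side0.png

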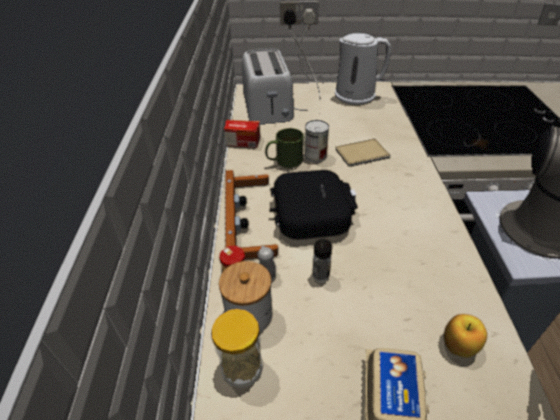

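Top view: the toaster is centred at about (281,228) with its lip at (284,268). The rail runs from (222,150) to (336,145), with buffers at (262,160) and (295,157). Salt is at (203,181), spice (200,228), mug (376,207) and tin (389,240). The side view agrees.

```bash
cat >> h.py <<'E'
def toaster(p,d,yaw0=0,mask=None):
    P=cloud("top",d); v=p.max(2)
    m=((v<60)&(P[...,2]>0.02)&(P[...,2]<0.1)&(d>0)).astype(np.uint8)
    m[:170]=0; m[300:]=0; m[:,:225]=0; m[:,345:]=0
    return P,m
E
python3 - <<'E'
from h import *
z=np.load("top0.npz");p,d=z["p"],z["d"]
P,m=toaster(p,d)
n,l,st,c=cv2.connectedComponentsWithStats(m); k=1+st[1:,4].argmax(); print(st[k],c[k])
Q=P[l==k]; print("z pct",np.percentile(Q[:,2],[1,10,50,90,99]))
r=cv2.minAreaRect((Q[:,:2]*1000).astype(np.float32)); print("rect all",r)
for lo,hi in((.03,.06),(.06,.07),(.07,.09)):
    q=Q[(Q[:,2]>lo)&(Q[:,2]<hi)]; 
    if len(q)>10: print(lo,len(q),cv2.minAreaRect((q[:,:2]*1000).astype(np.float32)))
# stop
hsv=cv2.cvtColor(p,cv2.COLOR_BGR2HSV)
w=((hsv[...,0]<14)&(hsv[...,1]>130)&(hsv[...,2]>60)).astype(np.uint8); w[:,:215]=0;w[:,345:]=0;w[:135]=0;w[200:]=0
n,l,st,c=cv2.connectedComponentsWithStats(w); k=1+st[1:,4].argmax(); print("stop",st[k])
Q=P[l==k]; Q=Q[Q[:,2]>0.01]; print("z",np.percentile(Q[:,2],[5,25,50,75,95]),cv2.minAreaRect((Q[:,:2]*1000).astype(np.float32)))
ys,xs=np.nonzero(l==k)
W=plane("top",np.c_[xs,ys],0.03); print("plane30",cv2.minAreaRect((W[:,:2]*1000).astype(np.float32)))
b=((p.max(2)<60)).astype(np.uint8)
for x0,x1 in((250,275),(284,306)):
    s=b[153:172,x0:x1]; yy,xx=np.nonzero(s); print("buf",xx.mean()+x0,yy.mean()+153,yy.max()+153,len(xx), plane("top",[[xx.mean()+x0,yy.max()+153.5]],0.03))
for nme,px,zz in(("salt",(203,181),.09),("spice",(199,227),.105),("mug",(377,208),.096),("tin",(390,240),.11)): print(nme,plane("top",[px],zz), P[px[1],px[0]])
cv2.imwrite("pics/crop.png",cv2.resize(p[130:290,180:420],None,fx=3,fy=3,interpolation=cv2.INTER_CUBIC))
E
```

```text
[ 239  187   84   82 5620] [280.73149466 227.13042705]
z pct [0.05606189 0.06800492 0.07546588 0.07949094 0.08256879]
rect all ((608.1019287109375, -79.06848907470703), (214.96104431152344, 210.5597686767578), 5.442738056182861)
0.03 158 ((607.990966796875, -78.68612670898438), (213.70289611816406, 210.54544067382812), 4.683995246887207)
0.06 626 ((599.788818359375, -80.16877746582031), (198.3361053466797, 209.5363006591797), 5.697539806365967)
0.07 4833 ((607.0776977539062, -79.93643951416016), (176.62863159179688, 206.1016845703125), 5.695241451263428)
stop [ 221  140  115   54 1261]
z [0.02567809 0.03118556 0.04688138 0.04983762 0.05310865] ((646.5277099609375, -84.2659912109375), (371.8074645996094, 305.3941650390625), 4.471748352050781)
plane30 ((772.7427978515625, -74.73277282714844), (127.36146545410156, 309.259521484375), 4.827826976776123)
buf 261.8970588235294 159.88235294117646 166 68 [[ 0.77048739 -0.0275138   0.03      ]]
buf 294.7291666666667 159.47916666666666 163 48 [[ 0.77940461 -0.11543852  0.03      ]]
salt [[0.71781014 0.11957864 0.09      ]] [0.71879512 0.12039453 0.08508356]
spice [[0.59796365 0.12352699 0.105     ]] [0.59780236 0.12327205 0.10649064]
mug [[ 0.65075001 -0.32271303  0.096     ]] [ 0.66408928 -0.33881808  0.00633769]
tin [[ 0.56877302 -0.3513605   0.11      ]] [ 0.56910974 -0.3521649   0.10606253]
```

View pics/crop.png

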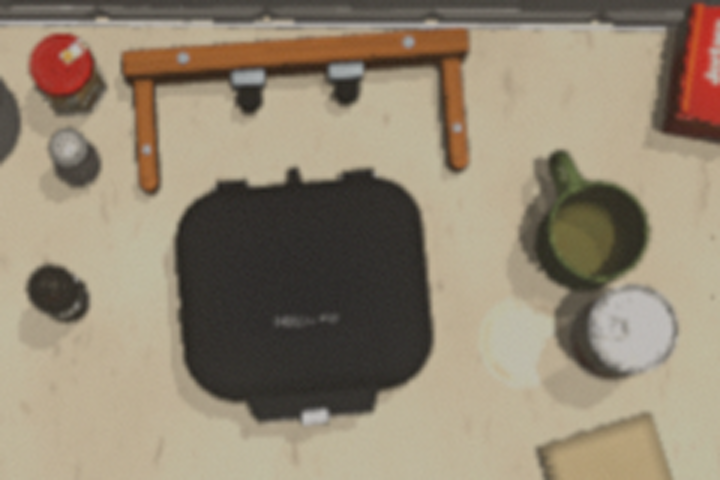

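```bash
cat >> h.py <<'E'
def sframe(yaw): return np.array([np.cos(yaw),np.sin(yaw)]),np.array([-np.sin(yaw),np.cos(yaw)])
E
python3 - <<'E'
from h import *
z=np.load("top0.npz");p,d=z["p"],z["d"]
def f(c): return [180+c[0]/3,130+c[1]/3]
# rail near top edge at z .05 and cheek tips at .03
a,b=plane("top",[f((150,76)),f((440,54))],.05)[:,:2]; yaw=np.arctan2(-(b-a)[0]*-1,-(b-a)[1]) 
print("rail near face",a,b,"yaw",np.degrees(yaw))
print("cheek inner",plane("top",[f((156,130)),f((445,110))],.03)[:,:2], "tips",plane("top",[f((149,190)),f((459,170))],.03)[:,:2])
nb=plane("top",[f((249,112)),f((347,103))],.023)[:,:2]; print("noses",nb, nb@np.array(sframe(np.radians(4.8))).T)
lip=plane("top",[f((260,420)),f((372,409))],.05)[:,:2]; print("lip front",lip)
sd=plane("top",[f((177,240)),f((191,370)),f((419,220)),f((434,335))],.045)[:,:2]; print("sides",sd)
back=plane("top",[f((245,190)),f((380,177))],.06)[:,:2]; print("back",back)
for n,v in(("rail",a-b),("lip",lip[0]-lip[1]),("back",back[0]-back[1])): print(n,np.degrees(np.arctan2(-v[0],v[1])))
E
```

```text
rail near face [0.79563224 0.05659986] [ 0.81762317 -0.19973481] yaw 4.903394818944785
cheek inner [[ 0.75123406  0.05227105]
 [ 0.77151043 -0.20557514]] tips [[ 0.69685745  0.05721529]
 [ 0.71707639 -0.21777816]]
noses [[ 0.76982581 -0.0301766 ]
 [ 0.77878492 -0.11809217]] [[ 0.76460081 -0.09448813]
 [ 0.76617191 -0.18284505]]
lip front [[ 0.49436791 -0.04461792]
 [ 0.5045281  -0.14043718]]
sides [[ 0.65012143  0.03000967]
 [ 0.53691354  0.01566147]
 [ 0.66946736 -0.18114789]
 [ 0.56887721 -0.19404755]]
back [[ 0.69220332 -0.02944888]
 [ 0.704582   -0.14636763]]
rail 4.903394818944785
lip 6.052740586407976
back 6.04363099408019
```

Call:
{"name": "send_rows", "arguments": {
  "plan": [
    [[0,0,0],[0,0,0.104]],
    [[0,0,0],[0,0,0.104]],
    [[0,0,0],[0,0,0.104]],
    [[0,0,0],[0,0,0.104]],
    [[0,0,0],[0,0,0.104]],
    [[0,0,0],[0,0,0.104]],
    [[0,0,0],[0,0,0.104]],
    [[-1,0.4,0],[0,0,0]],
    [[-1,0.4,0],[0,0,0]],
    [[-1,0.4,0],[0,0,0]]
  ],
  "gripper": -1,
  "force": 20
}}

```text
time: 1.35
tool_pos: [0.2132, 0.4212, 0.2264]
tool_rot: [-3.141, 0.001, 1.655]
contact_force: [0.8, -0.1, 0.1]
opening: 0.0006
grip_force: 0.0
```

Call:
{"name": "send_rows", "arguments": {
  "plan": [
    [[-0.92,0.45,0],[0,0,0]],
    [[-0.92,0.45,0],[0,0,0]],
    [[-0.92,0.45,0],[0,0,0]],
    [[-0.92,0.45,0],[0,0,0]],
    [[-0.92,0.45,0],[0,0,0]],
    [[-0.92,0.45,0],[0,0,0]],
    [[-0.92,0.45,0],[0,0,0]],
    [[-0.92,0.45,0],[0,0,0]],
    [[-0.92,0.45,0],[0,0,0]],
    [[-0.92,0.45,0],[0,0,0]]
  ]
}}

```text
time: 2.6
tool_pos: [0.3445, 0.2014, 0.2265]
tool_rot: [-3.141, 0.0, 1.654]
contact_force: [0.9, 0.9, -0.4]
opening: 0.0003
grip_force: 0.0
```

Call:
{"name": "send_rows", "arguments": {
  "plan": [
    [[-0.92,0.45,0.6],[0,0,0]],
    [[-0.92,0.45,0.8],[0,0,0]],
    [[-0.92,0.45,0.8],[0,0,0]],
    [[-0.92,0.45,0.8],[0,0,0]],
    [[-0.92,0.45,0.8],[0,0,0]],
    [[-0.92,0.45,0.8],[0,0,0]],
    [[-0.92,0.45,0.8],[0,0,0]],
    [[-0.92,0.45,0.8],[0,0,0]],
    [[-0.92,0.45,0.8],[0,0,0]],
    [[0,0,0],[0,0,0]]
  ]
}}

```text
time: 3.85
tool_pos: [0.4622, 0.0035, 0.0504]
tool_rot: [-3.139, -0.001, 1.652]
contact_force: [-0.0, 0.5, 0.2]
opening: 0.0004
grip_force: 0.0
```

```bash
cat >> h.py <<'E'
Y=np.radians(4.9); O=np.array([.7735,-.1407])
def st():
    s=robot.observe(); e=sframe(Y); q=s["tool_pos"]; F=s["contact_force"]
    print("t%.1f"%s["time"],"tcp stop mm",np.round([(e[0]@q[:2]-O[0])*1e3,(e[1]@q[:2]-O[1])*1e3,q[2]*1e3],1),"F",np.round([e[0]@F[:2],e[1]@F[:2],F[2]],1),"yaw",round(np.degrees(s["tool_rot"][2])-94.9,2))
E
python3 -c "
from h import *
st()
p,d=read_camera('top'); cv2.imwrite('pics/t1.png',cv2.resize(p[130:330,180:420],None,fx=2.5,fy=2.5,interpolation=cv2.INTER_CUBIC))"
```

```text
t3.9 tcp stop mm [-312.7  104.7   50.4] F [0.  0.5 0.2] yaw -0.24
```

View pics/t1.png

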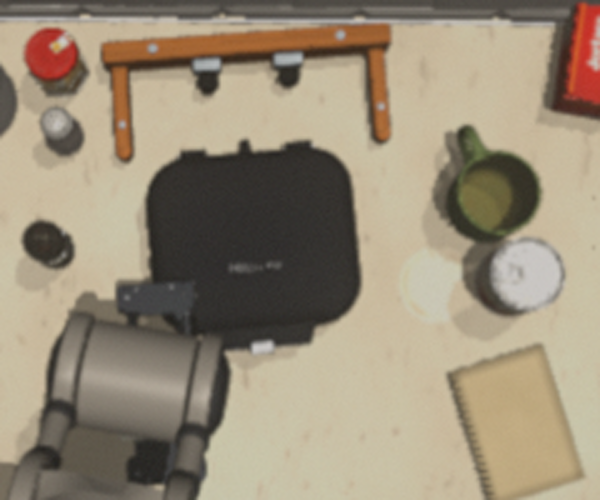

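Here the gripper is low at front left, its body (155,297) just over the toaster's left edge and well above it. Nothing has been touched.

Call:
{"name": "send_rows", "arguments": {
  "plan": [
    [[-0.4,0,0.4],[0,0,0]],
    [[-0.4,0,0.4],[0,0,0]],
    [[0,0.2,0.1],[0,0,0]],
    [[0,0.2,0],[0,0,0]],
    [[0,0.2,0],[0,0,0]],
    [[0,0.1,0],[0,0,0]],
    [[0,0.1,0],[0,0,0]],
    [[0,0.1,0],[0,0,0]],
    [[0,0.1,0],[0,0,0]],
    [[0,0,0],[0,0,0]]
  ]
}}

```text
time: 5.15
tool_pos: [0.4893, -0.0134, 0.0292]
tool_rot: [3.141, -0.0, 1.654]
contact_force: [-0.3, 0.2, -0.3]
opening: 0.0004
grip_force: 0.0
```

```bash
python3 -c "
from h import *
st()"
```

```text
t5.2 tcp stop mm [-287.2   85.5   29.2] F [-0.3  0.2 -0.3] yaw -0.12
```

Call:
{"name": "send_rows", "arguments": {
  "plan": [
    [[0,0.08,0],[0,0,0]],
    [[0,0.08,0],[0,0,0]],
    [[0,0.08,0],[0,0,0]],
    [[0,0.08,0],[0,0,0]],
    [[0,0.08,0],[0,0,0]],
    [[0,0.08,0],[0,0,0]],
    [[0,0.08,0],[0,0,0]],
    [[0,0.08,0],[0,0,0]],
    [[0,0.08,0],[0,0,0]],
    [[0,0.08,0],[0,0,0]]
  ]
}}

```text
time: 6.4
tool_pos: [0.5092, -0.0118, 0.0292]
tool_rot: [3.142, -0.0, 1.654]
contact_force: [-4.0, 1.3, -0.6]
opening: 0.0003
grip_force: 1.6
```

```bash
python3 -c "
from h import *
st()"
```

```text
t6.4 tcp stop mm [-267.1   85.5   29.2] F [-3.9  1.6 -0.6] yaw -0.12
```

Call:
{"name": "send_rows", "arguments": {
  "plan": [
    [[0,0.08,0],[0,0,0]],
    [[0,0.08,0],[0,0,0]],
    [[0,0.08,0],[0,0,0]],
    [[0,0.08,0],[0,0,0]],
    [[0,0.08,0],[0,0,0]],
    [[0,0,0],[0,0,0]],
    [[0,-0.3,0],[0,0,0]],
    [[0,-0.5,0],[0,0,0]],
    [[0,-1,0],[0,0,0]],
    [[0,0,0],[0,0,0]]
  ]
}}

```text
time: 7.65
tool_pos: [0.4723, -0.0147, 0.0294]
tool_rot: [-3.14, -0.0, 1.654]
contact_force: [0.0, 0.0, 0.3]
opening: 0.0008
grip_force: 0.0
```

```bash
cat >> h.py <<'E'
def look(name=None):
    p,d=read_camera("top")
    if name: cv2.imwrite("pics/"+name,cv2.resize(p[130:330,180:420],None,fx=2.5,fy=2.5,interpolation=cv2.INTER_CUBIC))
    P=cloud("top",d); m=((p.max(2)<60)&(P[...,2]>0.065)&(P[...,2]<0.085)).astype(np.uint8)
    m[:,:225]=0; m[:,345:]=0
    n,l,s,c=cv2.connectedComponentsWithStats(m); k=1+s[1:,4].argmax(); Q=P[l==k][:,:2]
    e=sframe(Y); q=np.c_[Q@e[0]-O[0],Q@e[1]-O[1]]*1e3
    r=cv2.minAreaRect(q.astype(np.float32)); a=(r[2]+45)%90-45; print("rect",np.round(r[0],1),np.round(r[1],1),"yaw",round(a,1),"xmax",np.round(np.percentile(q[:,0],99),1),"y",np.round(np.percentile(q[:,1],[1,99]),1))
E
python3 -c "
from h import *
st();look('t2.png')"
```

```text
t7.7 tcp stop mm [-304.1   85.7   29.4] F [0.  0.  0.3] yaw -0.15
rect [-160.3    2.3] [206.5 181.3] yaw -4.2 xmax -71.1 y [-98.  102.1]
```

View pics/t2.png

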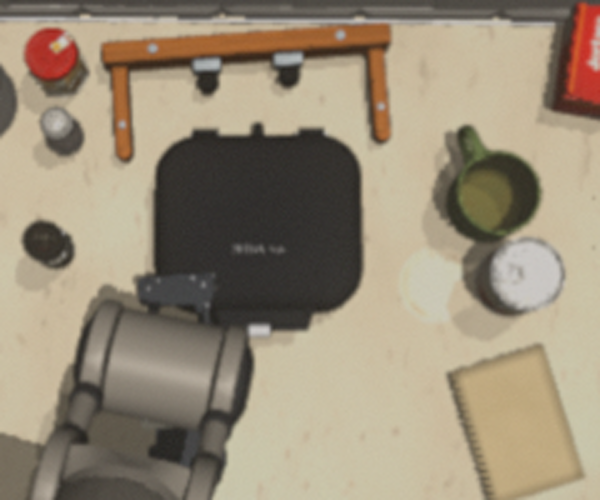

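Yaw is now about −4.5° with the left side ahead, and the toaster has come forward about 14 mm without touching anything. On to the right corner.

Call:
{"name": "send_rows", "arguments": {
  "plan": [
    [[-0.6,0,0],[0,0,0]],
    [[-0.9,0,0],[0,0,0]],
    [[-0.9,0,0],[0,0,0]],
    [[-0.9,0,0],[0,0,0]],
    [[-0.9,0,0],[0,0,0]],
    [[-0.9,0,0],[0,0,0]],
    [[-0.9,0,0],[0,0,0]],
    [[-0.2,0.4,0],[0,0,0]],
    [[0,0.5,0],[0,0,0]],
    [[0,0.2,0],[0,0,0]]
  ]
}}

```text
time: 8.95
tool_pos: [0.5157, -0.1663, 0.0291]
tool_rot: [3.141, 0.0, 1.655]
contact_force: [-0.1, 0.1, 0.0]
opening: 0.0004
grip_force: 0.0
```

Call:
{"name": "send_rows", "arguments": {
  "plan": [
    [[0,0.1,0],[0,0,0]],
    [[0,0.1,0],[0,0,0]],
    [[0,0.1,0],[0,0,0]],
    [[0,0.08,0],[0,0,0]],
    [[0,0.08,0],[0,0,0]],
    [[0,0.08,0],[0,0,0]],
    [[0,0.08,0],[0,0,0]],
    [[0,0.08,0],[0,0,0]],
    [[0,0.08,0],[0,0,0]],
    [[0,0.08,0],[0,0,0]]
  ]
}}

```text
time: 10.2
tool_pos: [0.536, -0.165, 0.0292]
tool_rot: [-3.142, -0.0, 1.654]
contact_force: [-3.5, -2.4, 0.3]
opening: 0.0004
grip_force: 2.1
```

```bash
python3 -c "
from h import *
st()"
```

```text
t10.2 tcp stop mm [-253.5  -69.5   29.2] F [-3.7 -2.   0.3] yaw -0.12
```

Call:
{"name": "send_rows", "arguments": {
  "plan": [
    [[-0.03,0.08,0],[0,0,0]],
    [[-0.03,0.08,0],[0,0,0]],
    [[-0.03,0.08,0],[0,0,0]],
    [[-0.03,0.08,0],[0,0,0]],
    [[-0.03,0.08,0],[0,0,0]],
    [[-0.03,0.08,0],[0,0,0]],
    [[-0.03,0.08,0],[0,0,0]],
    [[-0.03,0.08,0],[0,0,0]],
    [[-0.03,0.08,0],[0,0,0]],
    [[-0.03,0.08,0],[0,0,0]]
  ]
}}

```text
time: 11.45
tool_pos: [0.5566, -0.1709, 0.0292]
tool_rot: [3.142, -0.0, 1.654]
contact_force: [-3.6, -0.8, 0.1]
opening: 0.0004
grip_force: 1.6
```

```bash
python3 -c "
from h import *
st()"
```

```text
t11.4 tcp stop mm [-233.5  -77.1   29.2] F [-3.7 -0.5  0.1] yaw -0.12
```

Call:
{"name": "send_rows", "arguments": {
  "plan": [
    [[0,0,0],[0,0,0]],
    [[0,-0.2,0],[0,0,0]],
    [[0,-0.6,0],[0,0,0]],
    [[0,-0.9,0],[0,0,0]],
    [[0,-0.6,0],[0,0,0]],
    [[0.6,0,0],[0,0,0]],
    [[0.9,0,0],[0,0,0]],
    [[0.9,0,0],[0,0,0]],
    [[0.9,0,0],[0,0,0]],
    [[0.9,0,0],[0,0,0]]
  ]
}}

```text
time: 12.7
tool_pos: [0.4911, -0.0695, 0.0295]
tool_rot: [3.14, 0.0, 1.655]
contact_force: [0.2, 0.1, 0.4]
opening: 0.0006
grip_force: 0.0
```

```bash
python3 -c "
from h import *
st();look()"
```

```text
t12.7 tcp stop mm [-290.1   29.5   29.5] F [0.2 0.1 0.4] yaw -0.1
rect [-134.     7.4] [182.9 208.4] yaw 3.9 xmax -46.0 y [-93.3 107.6]
```

Call:
{"name": "send_rows", "arguments": {
  "plan": [
    [[0.9,0,0],[0,0,0]],
    [[0.9,0,0],[0,0,0]],
    [[0.2,0.3,0],[0,0,0]],
    [[0,0.5,0],[0,0,0]],
    [[0,0.5,0],[0,0,0]],
    [[0,0.2,0],[0,0,0]],
    [[0,0.1,0],[0,0,0]],
    [[0,0.08,0],[0,0,0]],
    [[0,0.08,0],[0,0,0]],
    [[0,0.08,0],[0,0,0]]
  ]
}}

```text
time: 14.0
tool_pos: [0.5321, -0.0174, 0.0293]
tool_rot: [-3.142, -0.0, 1.654]
contact_force: [-0.3, 0.8, -1.2]
opening: 0.0007
grip_force: 0.0
```

```bash
python3 -c "
from h import *
st()"
```

```text
t14.0 tcp stop mm [-244.8   78.    29.3] F [-0.3  0.9 -1.2] yaw -0.12
```

Call:
{"name": "send_rows", "arguments": {
  "plan": [
    [[0,0.08,0],[0,0,0]],
    [[0,0.08,0],[0,0,0]],
    [[0.01,0.08,0],[0,0,0]],
    [[0.02,0.08,0],[0,0,0]],
    [[0.03,0.08,0],[0,0,0]],
    [[0.03,0.08,0],[0,0,0]],
    [[0.03,0.08,0],[0,0,0]],
    [[0.03,0.08,0],[0,0,0]],
    [[0.03,0.08,0],[0,0,0]],
    [[0.03,0.08,0],[0,0,0]]
  ]
}}

```text
time: 15.25
tool_pos: [0.5518, -0.0104, 0.0292]
tool_rot: [3.141, -0.0, 1.654]
contact_force: [-3.8, 0.7, -0.2]
opening: 0.0008
grip_force: 1.5
```

```bash
python3 -c "
from h import *
st();look()"
```

```text
t15.2 tcp stop mm [-224.6   83.2   29.2] F [-3.7  1.  -0.2] yaw -0.12
rect [-122.     5.4] [206.4 183.2] yaw -0.3 xmax -34.3 y [-94.8 103.6]
```

Call:
{"name": "send_rows", "arguments": {
  "plan": [
    [[0.03,0.06,0],[0,0,0]],
    [[0.03,0.06,0],[0,0,0]],
    [[0.03,0.06,0],[0,0,0]],
    [[0.03,0.06,0],[0,0,0]],
    [[0.03,0.06,0],[0,0,0]],
    [[0.03,0.06,0],[0,0,0]],
    [[0.02,0.04,0],[0,0,0]],
    [[0,0,0],[0,0,0]],
    [[0,0,0],[0,0,0]],
    [[0,0,0],[0,0,0]]
  ]
}}

```text
time: 16.55
tool_pos: [0.5613, -0.0046, 0.0293]
tool_rot: [3.141, -0.0, 1.654]
contact_force: [-0.9, 0.5, -0.9]
opening: 0.0004
grip_force: 0.9
```

```bash
python3 -c "
from h import *
st();look('t3.png')"
```

```text
t16.6 tcp stop mm [-214.7   88.1   29.3] F [-0.8  0.6 -0.9] yaw -0.12
rect [-115.5    6.1] [207.3 180.2] yaw -3.3 xmax -27.8 y [-94.8 102.2]
```

View pics/t3.png

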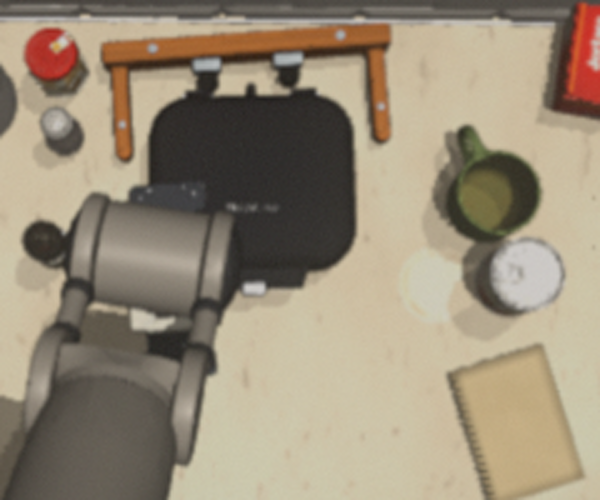

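The left lug at about (205,95) is now just short of the left buffer, with the toaster centred between the cheeks. Creeping on.

Call:
{"name": "send_rows", "arguments": {
  "plan": [
    [[0.015,0.03,0],[0,0,0]],
    [[0.015,0.03,0],[0,0,0]],
    [[0.015,0.02,0],[0,0,0]],
    [[0.01,0.02,0],[0,0,0]],
    [[0.01,0.02,0],[0,0,0]],
    [[0.01,0.02,0],[0,0,0]],
    [[0.01,0.02,0],[0,0,0]],
    [[0.01,0.02,0],[0,0,0]],
    [[0.01,0.02,0],[0,0,0]],
    [[0.01,0.02,0],[0,0,0]]
  ]
}}

```text
time: 17.85
tool_pos: [0.5664, -0.0013, 0.0292]
tool_rot: [3.142, -0.0, 1.654]
contact_force: [-3.3, 0.3, 0.3]
opening: 0.0007
grip_force: 1.5
```

```bash
python3 -c "
from h import *
st()"
```

```text
t17.9 tcp stop mm [-209.3   91.1   29.2] F [-3.3  0.6  0.3] yaw -0.12
```

Call:
{"name": "send_rows", "arguments": {
  "plan": [
    [[0.01,0.02,0],[0,0,0]],
    [[0.01,0.02,0],[0,0,0]],
    [[0.01,0.02,0],[0,0,0]],
    [[0.01,0.015,0],[0,0,0]],
    [[0.01,0.015,0],[0,0,0]],
    [[0.01,0.015,0],[0,0,0]],
    [[0.01,0.015,0],[0,0,0]],
    [[0.01,0.015,0],[0,0,0]],
    [[0.01,0.015,0],[0,0,0]],
    [[0.01,0.015,0],[0,0,0]]
  ]
}}

```text
time: 19.1
tool_pos: [0.5704, 0.0015, 0.0292]
tool_rot: [3.141, -0.0, 1.654]
contact_force: [-2.5, -0.9, 0.2]
opening: 0.0002
grip_force: 1.2
```

```bash
python3 -c "
from h import *
st();look()"
```

```text
t19.1 tcp stop mm [-205.1   93.5   29.2] F [-2.5 -0.7  0.2] yaw -0.12
rect [-111.6    6.9] [207.9 182.9] yaw -6.4 xmax -21.2 y [-95.8 100.5]
```

Call:
{"name": "send_rows", "arguments": {
  "plan": [
    [[0.0,0.015,0],[0,0,0]],
    [[0,0.015,0],[0,0,0]],
    [[0,0.015,0],[0,0,0]],
    [[0,0.01,0],[0,0,0]],
    [[0.0,0.01,0],[0,0,0]],
    [[0,0.01,0],[0,0,0]],
    [[0,0.01,0],[0,0,0]],
    [[0,0.01,0],[0,0,0]],
    [[0,0.01,0],[0,0,0]],
    [[0,0.01,0],[0,0,0]]
  ]
}}

```text
time: 20.4
tool_pos: [0.5732, 0.0018, 0.0292]
tool_rot: [3.142, -0.0, 1.654]
contact_force: [-3.2, 0.9, -0.2]
opening: 0.0006
grip_force: 1.8
```

```bash
python3 -c "
from h import *
st()"
```

```text
t20.4 tcp stop mm [-202.3   93.5   29.2] F [-3.1  1.1 -0.2] yaw -0.12
```

Call:
{"name": "send_rows", "arguments": {
  "plan": [
    [[0,-0.2,0],[0,0,0]],
    [[0,-0.9,0],[0,0,0]],
    [[0,-1,0],[0,0,0]],
    [[-0.6,-0.6,0],[0,0,0]],
    [[-1,0,0],[0,0,0]],
    [[-1,0,0],[0,0,0]],
    [[-1,0,0],[0,0,0]],
    [[-1,0,0],[0,0,0]],
    [[-1,0,0],[0,0,0]],
    [[-0.6,0,0],[0,0,0]]
  ]
}}

```text
time: 21.65
tool_pos: [0.5195, -0.16, 0.0296]
tool_rot: [3.14, 0.001, 1.653]
contact_force: [-0.2, 0.8, 0.2]
opening: 0.0004
grip_force: 0.0
```

Call:
{"name": "send_rows", "arguments": {
  "plan": [
    [[0,0.4,0],[0,0,0]],
    [[0,0.5,0],[0,0,0]],
    [[0,0.4,0],[0,0,0]],
    [[0,0.1,0],[0,0,0]],
    [[0,0.1,0],[0,0,0]],
    [[0,0.1,0],[0,0,0]],
    [[0,0.06,0],[0,0,0]],
    [[0,0.06,0],[0,0,0]],
    [[0,0.06,0],[0,0,0]],
    [[0,0.06,0],[0,0,0]]
  ]
}}

```text
time: 22.9
tool_pos: [0.5647, -0.1545, 0.0292]
tool_rot: [3.142, -0.0, 1.654]
contact_force: [-0.0, 0.6, 0.2]
opening: 0.0005
grip_force: 0.0
```

```bash
python3 -c "
from h import *
st();look()"
```

```text
t22.9 tcp stop mm [-224.1  -61.5   29.2] F [0.  0.6 0.2] yaw -0.12
rect [-106.7    6.2] [207.1 179.2] yaw -6.3 xmax -18.7 y [-96.2 107.8]
```

Call:
{"name": "send_rows", "arguments": {
  "plan": [
    [[0,0.06,0],[0,0,0]],
    [[0,0.06,0],[0,0,0]],
    [[0,0.06,0],[0,0,0]],
    [[0,0.05,0],[0,0,0]],
    [[-0.02,0.04,0],[0,0,0]],
    [[-0.02,0.04,0],[0,0,0]],
    [[-0.03,0.04,0],[0,0,0]],
    [[-0.03,0.04,0],[0,0,0]],
    [[-0.03,0.04,0],[0,0,0]],
    [[-0.03,0.04,0],[0,0,0]]
  ]
}}

```text
time: 24.2
tool_pos: [0.5742, -0.1576, 0.0289]
tool_rot: [-3.136, -0.001, 1.655]
contact_force: [-9.8, -2.5, 6.2]
opening: 0.0005
grip_force: 5.3
```

```bash
python3 -c "
from h import *
st();look()"
```

```text
t24.2 tcp stop mm [-214.9  -65.4   28.9] F [-10.   -1.6   6.2] yaw -0.09
rect [-104.     5.9] [207.5 180.2] yaw -4.6 xmax -16.9 y [-95.9 106.9]
```

Call:
{"name": "send_rows", "arguments": {
  "plan": [
    [[-0.03,0,0],[0,0,0]],
    [[-0.03,0,0],[0,0,0]],
    [[-0.03,0,0],[0,0,0]],
    [[-0.03,0,0],[0,0,0]],
    [[0,0,0],[0,0,0]],
    [[0,0,0],[0,0,0]],
    [[0,0,0],[0,0,0]],
    [[0,0,0],[0,0,0]],
    [[0,0,0],[0,0,0]],
    [[0,0,0],[0,0,0]]
  ]
}}

```text
time: 25.5
tool_pos: [0.5768, -0.1606, 0.0291]
tool_rot: [-3.141, -0.0, 1.654]
contact_force: [-4.8, -1.8, -0.9]
opening: 0.0005
grip_force: 2.2
```

```bash
python3 -c "
from h import *
st();look()"
```

```text
t25.5 tcp stop mm [-212.5  -68.5   29.1] F [-5.  -1.4 -0.9] yaw -0.12
rect [-104.7    5.5] [207.4 183.1] yaw -3.7 xmax -16.4 y [-95.4 106.1]
```

Call:
{"name": "send_rows", "arguments": {
  "plan": [
    [[-0.025,0.02,0],[0,0,0]],
    [[-0.025,0.02,0],[0,0,0]],
    [[-0.025,0.02,0],[0,0,0]],
    [[-0.025,0.02,0],[0,0,0]],
    [[-0.025,0.02,0],[0,0,0]],
    [[-0.025,0.02,0],[0,0,0]],
    [[-0.025,0.02,0],[0,0,0]],
    [[-0.025,0.015,0],[0,0,0]],
    [[-0.02,0.015,0],[0,0,0]],
    [[-0.02,0.01,0],[0,0,0]]
  ]
}}

```text
time: 26.8
tool_pos: [0.5819, -0.1661, 0.0293]
tool_rot: [3.142, -0.0, 1.654]
contact_force: [-3.4, -0.2, 0.4]
opening: 0.0005
grip_force: 1.8
```

```bash
python3 -c "
from h import *
st();look()"
```

```text
t26.8 tcp stop mm [-207.9  -74.5   29.3] F [-3.4  0.1  0.4] yaw -0.12
rect [-102.4    4.6] [208.2 182.4] yaw -0.9 xmax -15.2 y [-94.5 104.8]
```

Call:
{"name": "send_rows", "arguments": {
  "plan": [
    [[-0.012,0.01,0],[0,0,0]],
    [[-0.012,0.01,0],[0,0,0]],
    [[-0.012,0.01,0],[0,0,0]],
    [[-0.012,0.01,0],[0,0,0]],
    [[-0.012,0.01,0],[0,0,0]],
    [[-0.012,0.01,0],[0,0,0]],
    [[-0.012,0.01,0],[0,0,0]],
    [[-0.012,0.01,0],[0,0,0]],
    [[-0.012,0.01,0],[0,0,0]],
    [[-0.012,0.01,0],[0,0,0]]
  ]
}}

```text
time: 28.1
tool_pos: [0.5847, -0.1689, 0.0292]
tool_rot: [3.142, -0.0, 1.654]
contact_force: [-3.4, 0.4, 0.8]
opening: 0.0003
grip_force: 1.8
```

```bash
python3 -c "
from h import *
st();look()"
```

```text
t28.1 tcp stop mm [-205.4  -77.5   29.2] F [-3.4  0.6  0.8] yaw -0.12
rect [-101.5    4.2] [207.8 182.2] yaw -0.1 xmax -14.2 y [-94.8 103.8]
```

Call:
{"name": "send_rows", "arguments": {
  "plan": [
    [[-0.01,0.01,0],[0,0,0]],
    [[-0.01,0.01,0],[0,0,0]],
    [[-0.01,0.01,0],[0,0,0]],
    [[-0.01,0.01,0],[0,0,0]],
    [[-0.01,0.01,0],[0,0,0]],
    [[-0.01,0.01,0],[0,0,0]],
    [[-0.01,0.01,0],[0,0,0]],
    [[-0.01,0.01,0],[0,0,0]],
    [[-0.01,0.01,0],[0,0,0]],
    [[-0.01,0.01,0],[0,0,0]]
  ]
}}

```text
time: 29.4
tool_pos: [0.5874, -0.1712, 0.0292]
tool_rot: [3.142, -0.0, 1.654]
contact_force: [-5.3, -0.1, 0.1]
opening: 0.0005
grip_force: 2.2
```

```bash
python3 -c "
from h import *
st();look('t4.png')"
```

```text
t29.4 tcp stop mm [-202.9  -80.    29.2] F [-5.3  0.4  0.1] yaw -0.12
rect [-100.9    3.6] [182.6 208.4] yaw 1.6 xmax -12.8 y [-94.6 103.5]
```

View pics/t4.png

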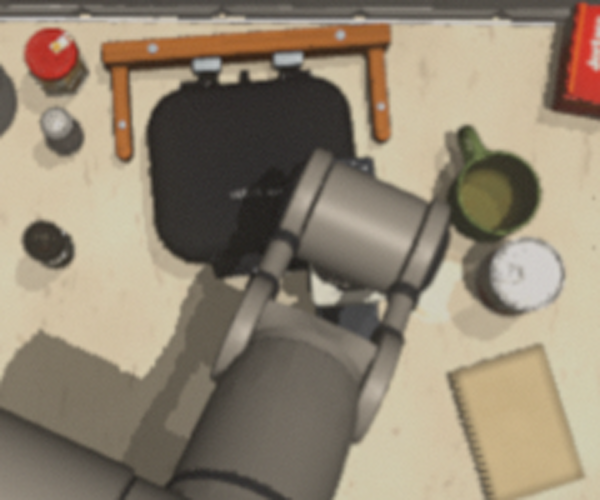

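Both lugs, at about (207,80) and (290,78), now sit at the buffers. The push force is starting to rise.

Call:
{"name": "send_rows", "arguments": {
  "plan": [
    [[-0.005,0.006,0],[0,0,0]],
    [[-0.005,0.006,0],[0,0,0]],
    [[-0.005,0.006,0],[0,0,0]],
    [[-0.005,0.006,0],[0,0,0]],
    [[-0.005,0.006,0],[0,0,0]],
    [[-0.005,0.006,0],[0,0,0]],
    [[0,0,0],[0,0,0]],
    [[0,0,0],[0,0,0]],
    [[0,0,0],[0,0,0]],
    [[0,0,0],[0,0,0]]
  ]
}}

```text
time: 30.7
tool_pos: [0.588, -0.1717, 0.0291]
tool_rot: [-3.141, -0.0, 1.654]
contact_force: [-5.9, -1.4, 2.0]
opening: 0.0004
grip_force: 2.7
```

```bash
python3 -c "
from h import *
st()"
```

```text
t30.7 tcp stop mm [-202.3  -80.6   29.1] F [-5.9 -0.9  2. ] yaw -0.12
```

Call:
{"name": "send_rows", "arguments": {
  "plan": [
    [[-0.005,0.006,0],[0,0,0]],
    [[-0.005,0.006,0],[0,0,0]],
    [[-0.005,0.006,0],[0,0,0]],
    [[-0.005,0.006,0],[0,0,0]],
    [[-0.005,0.006,0],[0,0,0]],
    [[-0.005,0.006,0],[0,0,0]],
    [[0,0,0],[0,0,0]],
    [[0,0,0],[0,0,0]],
    [[0,0,0],[0,0,0]],
    [[0,0,0],[0,0,0]]
  ]
}}

```text
time: 31.95
tool_pos: [0.5884, -0.1723, 0.029]
tool_rot: [-3.14, -0.001, 1.654]
contact_force: [-6.9, -0.4, 2.3]
opening: 0.0003
grip_force: 3.5
```

```bash
python3 -c "
from h import *
st()"
```

```text
t31.9 tcp stop mm [-202.   -81.2   29. ] F [-7.   0.2  2.3] yaw -0.11
```

Call:
{"name": "send_rows", "arguments": {
  "plan": [
    [[-0.004,0.008,0],[0,0,0]],
    [[-0.004,0.008,0],[0,0,0]],
    [[-0.004,0.008,0],[0,0,0]],
    [[-0.004,0.008,0],[0,0,0]],
    [[-0.004,0.008,0],[0,0,0]],
    [[-0.004,0.008,0],[0,0,0]],
    [[0,0,0],[0,0,0]],
    [[0,0,0],[0,0,0]],
    [[0,0,0],[0,0,0]],
    [[0,0,0],[0,0,0]]
  ]
}}

```text
time: 33.2
tool_pos: [0.5887, -0.1727, 0.0288]
tool_rot: [-3.138, -0.001, 1.655]
contact_force: [-10.5, -0.1, 3.0]
opening: 0.0007
grip_force: 4.9
```

```bash
python3 -c "
from h import *
st()
look()"
```

```text
t33.2 tcp stop mm [-201.7  -81.7   28.8] F [-10.4   0.8   3. ] yaw -0.1
rect [-101.     2.2] [185.3 206.8] yaw 2.6 xmax -12.7 y [-95.  102.8]
```

Call:
{"name": "send_rows", "arguments": {
  "plan": [
    [[0,-0.1,0],[0,0,0]],
    [[0,-0.5,0],[0,0,0]],
    [[0,-0.9,0],[0,0,0]],
    [[0,-0.5,0],[0,0,0]],
    [[0.7,0,0],[0,0,0]],
    [[1,0,0],[0,0,0]],
    [[1,0,0],[0,0,0]],
    [[1,0,0],[0,0,0]],
    [[1,0,0],[0,0,0]],
    [[1,0,0],[0,0,0]]
  ]
}}

```text
time: 34.5
tool_pos: [0.5293, -0.0334, 0.0295]
tool_rot: [3.14, -0.0, 1.655]
contact_force: [-0.1, 0.1, 0.3]
opening: 0.0005
grip_force: 0.0
```

Call:
{"name": "send_rows", "arguments": {
  "plan": [
    [[0.8,0,0],[0,0,0]],
    [[0,0.2,0],[0,0,0]],
    [[0,0.4,0],[0,0,0]],
    [[0,0.5,0],[0,0,0]],
    [[0,0.3,0],[0,0,0]],
    [[0,0.05,0],[0,0,0]],
    [[0,0.03,0],[0,0,0]],
    [[0,0.03,0],[0,0,0]],
    [[0,0.03,0],[0,0,0]],
    [[0,0,0],[0,0,0]]
  ]
}}

```text
time: 35.75
tool_pos: [0.5655, -0.012, 0.0293]
tool_rot: [3.141, -0.0, 1.654]
contact_force: [-0.4, -0.0, -0.6]
opening: 0.0008
grip_force: 0.0
```

```bash
python3 -c "
from h import *
st()
look()"
```

```text
t35.8 tcp stop mm [-211.1   80.4   29.3] F [-0.4  0.  -0.6] yaw -0.12
rect [-99.7   2.7] [179.2 207.3] yaw 1.1 xmax -12.5 y [-98.  102.2]
```

Call:
{"name": "send_rows", "arguments": {
  "plan": [
    [[0,0.02,0],[0,0,0]],
    [[0,0.02,0],[0,0,0]],
    [[0,0.02,0],[0,0,0]],
    [[0,0.02,0],[0,0,0]],
    [[0,0.02,0],[0,0,0]],
    [[0,0.02,0],[0,0,0]],
    [[0,0.02,0],[0,0,0]],
    [[0,0.02,0],[0,0,0]],
    [[0,0.02,0],[0,0,0]],
    [[0,0.02,0],[0,0,0]]
  ]
}}

```text
time: 37.05
tool_pos: [0.5705, -0.0116, 0.0292]
tool_rot: [3.142, -0.0, 1.654]
contact_force: [-0.2, -0.1, -0.1]
opening: 0.0005
grip_force: 0.0
```

```bash
python3 -c "
from h import *
st()"
```

```text
t37.0 tcp stop mm [-206.    80.4   29.2] F [-0.2 -0.  -0.1] yaw -0.12
```

Call:
{"name": "send_rows", "arguments": {
  "plan": [
    [[0,0.012,0],[0,0,0]],
    [[0,0.012,0],[0,0,0]],
    [[0,0.012,0],[0,0,0]],
    [[0,0.012,0],[0,0,0]],
    [[0,0.012,0],[0,0,0]],
    [[0,0.012,0],[0,0,0]],
    [[0,0.012,0],[0,0,0]],
    [[0,0.012,0],[0,0,0]],
    [[0,0.012,0],[0,0,0]],
    [[0,0.012,0],[0,0,0]]
  ]
}}

```text
time: 38.3
tool_pos: [0.572, -0.0113, 0.0289]
tool_rot: [-3.138, -0.001, 1.654]
contact_force: [-7.7, -1.0, 3.2]
opening: 0.0007
grip_force: 3.7
```

```bash
python3 -c "
from h import *
st()"
```

```text
t38.3 tcp stop mm [-204.5   80.6   28.9] F [-7.7 -0.3  3.2] yaw -0.11
```

Call:
{"name": "send_rows", "arguments": {
  "plan": [
    [[0.01,0.004,0],[0,0,0]],
    [[0.01,0.004,0],[0,0,0]],
    [[0.01,0.004,0],[0,0,0]],
    [[0.01,0.004,0],[0,0,0]],
    [[0.01,0.004,0],[0,0,0]],
    [[0,0,0],[0,0,0]],
    [[0,0,0],[0,0,0]],
    [[0,0,0],[0,0,0]],
    [[0,0,0],[0,0,0]],
    [[0,0,0],[0,0,0]]
  ]
}}

```text
time: 39.55
tool_pos: [0.5722, -0.0101, 0.0287]
tool_rot: [-3.138, -0.001, 1.654]
contact_force: [-7.2, -1.2, 0.1]
opening: 0.0008
grip_force: 3.3
```

```bash
python3 -c "
from h import *
st()"
```

```text
t39.5 tcp stop mm [-204.2   81.8   28.7] F [-7.3 -0.6  0.1] yaw -0.12
```

Call:
{"name": "send_rows", "arguments": {
  "plan": [
    [[0.01,0.008,0],[0,0,0]],
    [[0.01,0.008,0],[0,0,0]],
    [[0.01,0.008,0],[0,0,0]],
    [[0.01,0.008,0],[0,0,0]],
    [[0.01,0.008,0],[0,0,0]],
    [[0,0,0],[0,0,0]],
    [[0,0,0],[0,0,0]],
    [[0,0,0],[0,0,0]],
    [[0,0,0],[0,0,0]],
    [[0,0,0],[0,0,0]]
  ]
}}

```text
time: 40.8
tool_pos: [0.5726, -0.0088, 0.0285]
tool_rot: [-3.137, -0.001, 1.654]
contact_force: [-7.9, -1.9, 1.3]
opening: 0.0004
grip_force: 3.9
```

```bash
python3 -c "
from h import *
st(); look()"
```

```text
t40.8 tcp stop mm [-203.8   83.    28.5] F [-8.  -1.3  1.3] yaw -0.12
rect [-101.9    3.3] [184.2 207.6] yaw 0.7 xmax -13.4 y [-97.7 101.2]
```

Call:
{"name": "send_rows", "arguments": {
  "plan": [
    [[0,0.01,0],[0,0,0]],
    [[0,0.01,0],[0,0,0]],
    [[0,0.01,0],[0,0,0]],
    [[0,0.01,0],[0,0,0]],
    [[0,0,0],[0,0,0]],
    [[0,0,0],[0,0,0]],
    [[0,0,0],[0,0,0]],
    [[0,0,0],[0,0,0]],
    [[0,0,0],[0,0,0]],
    [[0,0,0],[0,0,0]]
  ]
}}

```text
time: 42.1
tool_pos: [0.5726, -0.0087, 0.0284]
tool_rot: [-3.135, -0.001, 1.654]
contact_force: [-11.7, -1.7, 3.6]
opening: 0.0005
grip_force: 5.4
```

```bash
python3 -c "
from h import *
st(); look()"
```

```text
t42.1 tcp stop mm [-203.7   83.1   28.4] F [-11.8  -0.7   3.6] yaw -0.11
rect [-100.3    3.3] [181.1 208.3] yaw 0.3 xmax -12.9 y [-97.8 101.8]
```

Call:
{"name": "send_rows", "arguments": {
  "plan": [
    [[0,-0.1,0],[0,0,0]],
    [[0,-0.5,0],[0,0,0]],
    [[0,-0.9,0],[0,0,0]],
    [[0,-0.5,0],[0,0,0]],
    [[-0.7,0,0],[0,0,0]],
    [[-1,0,0],[0,0,0]],
    [[-1,0,0],[0,0,0]],
    [[-1,0,0],[0,0,0]],
    [[-1,0,0],[0,0,0]],
    [[-1,0,0],[0,0,0]]
  ]
}}

```text
time: 43.4
tool_pos: [0.5389, -0.1573, 0.0294]
tool_rot: [3.14, 0.001, 1.654]
contact_force: [-0.3, 0.1, -0.2]
opening: 0.0006
grip_force: 0.0
```

Call:
{"name": "send_rows", "arguments": {
  "plan": [
    [[-0.8,0,0],[0,0,0]],
    [[0,0.2,0],[0,0,0]],
    [[0,0.4,0],[0,0,0]],
    [[0,0.5,0],[0,0,0]],
    [[0,0.5,0],[0,0,0]],
    [[0,0.1,0],[0,0,0]],
    [[0,0.05,0],[0,0,0]],
    [[0,0,0],[0,0,0]],
    [[0,0,0],[0,0,0]],
    [[0,0,0],[0,0,0]]
  ]
}}

```text
time: 44.65
tool_pos: [0.5829, -0.1712, 0.0293]
tool_rot: [3.142, -0.0, 1.654]
contact_force: [0.6, 0.3, 0.1]
opening: 0.0005
grip_force: 0.0
```

```bash
python3 -c "
from h import *
st();look()"
```

```text
t44.6 tcp stop mm [-207.3  -79.7   29.3] F [0.7 0.3 0.1] yaw -0.13
rect [-101.1    3.1] [183.8 207.1] yaw 1.3 xmax -13.5 y [-95.1 103.1]
```

Call:
{"name": "send_rows", "arguments": {
  "plan": [
    [[0,0.03,0],[0,0,0]],
    [[0,0.03,0],[0,0,0]],
    [[0,0.03,0],[0,0,0]],
    [[0,0.03,0],[0,0,0]],
    [[0,0.02,0],[0,0,0]],
    [[0,0.02,0],[0,0,0]],
    [[0,0.01,0],[0,0,0]],
    [[0,0.01,0],[0,0,0]],
    [[0,0.01,0],[0,0,0]],
    [[0,0.01,0],[0,0,0]]
  ]
}}

```text
time: 45.95
tool_pos: [0.5874, -0.1707, 0.029]
tool_rot: [-3.14, -0.001, 1.654]
contact_force: [-6.0, -0.6, 1.3]
opening: 0.0001
grip_force: 2.3
```

```bash
python3 -c "
from h import *
st()"
```

```text
t46.0 tcp stop mm [-202.8  -79.5   29. ] F [-6.  -0.1  1.3] yaw -0.12
```

Call:
{"name": "send_rows", "arguments": {
  "plan": [
    [[-0.008,0.01,0],[0,0,0]],
    [[-0.008,0.01,0],[0,0,0]],
    [[-0.008,0.01,0],[0,0,0]],
    [[-0.008,0.01,0],[0,0,0]],
    [[-0.008,0.01,0],[0,0,0]],
    [[0,0,0],[0,0,0]],
    [[0,0,0],[0,0,0]],
    [[0,0,0],[0,0,0]],
    [[0,0,0],[0,0,0]],
    [[0,0,0],[0,0,0]]
  ]
}}

```text
time: 47.2
tool_pos: [0.588, -0.1714, 0.0288]
tool_rot: [-3.138, -0.001, 1.654]
contact_force: [-7.5, 0.2, 1.8]
opening: 0.0005
grip_force: 3.4
```

```bash
python3 -c "
from h import *
st()"
```

```text
t47.2 tcp stop mm [-202.3  -80.3   28.8] F [-7.5  0.8  1.8] yaw -0.11
```

Call:
{"name": "send_rows", "arguments": {
  "plan": [
    [[-0.003,0.01,0],[0,0,0]],
    [[-0.003,0.01,0],[0,0,0]],
    [[-0.003,0.01,0],[0,0,0]],
    [[-0.003,0.01,0],[0,0,0]],
    [[0,0,0],[0,0,0]],
    [[0,0,0],[0,0,0]],
    [[0,0,0],[0,0,0]],
    [[0,0,0],[0,0,0]],
    [[0,0,0],[0,0,0]],
    [[0,0,0],[0,0,0]]
  ]
}}

```text
time: 48.45
tool_pos: [0.5882, -0.1716, 0.0287]
tool_rot: [-3.137, -0.002, 1.655]
contact_force: [-9.8, -0.6, 3.9]
opening: 0.0007
grip_force: 4.7
```

```bash
python3 -c "
from h import *
st()"
```

```text
t48.5 tcp stop mm [-202.1  -80.5   28.7] F [-9.8  0.2  3.9] yaw -0.1
```

Call:
{"name": "send_rows", "arguments": {
  "plan": [
    [[0,-0.1,0],[0,0,0]],
    [[0,-0.3,0],[0,0,0]],
    [[0,-0.9,0],[0,0,0]],
    [[0,-1,0],[0,0,0]],
    [[0,-0.8,-0.5],[0,0,0]],
    [[0,0,-1],[0,0,0]],
    [[0,0,-1],[0,0,0]],
    [[0,-0.5,-1],[0,0,0]],
    [[0,-0.5,-1],[0,0,0]],
    [[0,0,0],[0,0,0]]
  ]
}}

```text
time: 49.7
tool_pos: [0.4891, -0.181, 0.1436]
tool_rot: [3.137, 0.003, 1.654]
contact_force: [0.1, 0.1, 0.5]
opening: 0.0006
grip_force: 0.0
```

```bash
python3 -c "
from h import *
st();look('t5.png')"
```

```text
t49.7 tcp stop mm [-301.6  -81.4  143.6] F [0.1 0.1 0.5] yaw -0.15
rect [-101.     2.9] [183.2 207.4] yaw 1.3 xmax -13.5 y [-97.3 102.6]
```

View pics/t5.png

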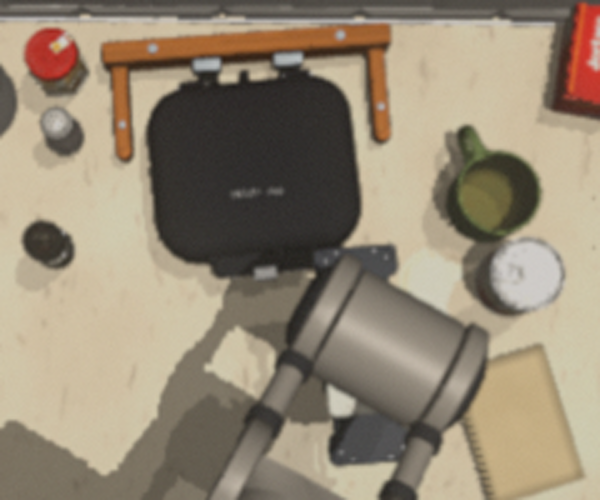

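The toaster sits against both buffers at about (207,78) and (290,72). The buffer blocks and the bystanders are where they were, and the arm is clear.

```bash
python3 -c "
from cell import robot
print(robot.hand_in())"
```

```text
the job is handed in; nothing more can be done
None
```

I walked the toaster back into the stop by pushing its near corners in turn, until each side had been felt firmly against its buffer (about 12 N left, 10 N right, no reading higher), then handed the job in with the arm clear. The swing stayed within about 8°, and the bystanders looked unmoved in the last picture.

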